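# Seat the drill bushes and hold the magnifier over the large one

## Robot

A 6-joint arm with a two-finger parallel gripper is mounted at the origin on the work surface. World frame = base frame: x ahead of the robot, y to its left, z up, the work surface at z = 0. Lengths are in m, angles in rad, forces in N, time in s.
With the tool pointing down it reaches from about 0.325 to 0.75 m from the base axis. Payload 7.6 kg.
Tool frame: the origin (TCP) lies at the very end of the fingers, on their centre line; the grasp point (between the pads) lies behind it (arm.grasp_offset is the y of the grasp point in the tool frame, in m); y points along the fingers, z is the direction in which the jaws open and shut, and the axes are right-handed (so a half turn about y gives the same grasp; the last joint's range is limited). The gripper opens to 85 mm and grips with 20 to 120 N. Pads are 22 mm wide; open, the fingers measure 114 mm over their backs; the gripper's body (76 mm by 85 mm) begins 54 mm behind the grasp point. The pads swing forward as they close: fully open they stand 13 mm farther back than shut.
Start: joints at [1.079, 0.052, 1.401, -0, 1.689, -0.07], TCP at [0.215, 0.479, 0.231] pointing down, gripper open.
Joint ranges: [-2.9, 2.9], [-0.91, 2.17], [0.12, 2.37], [-1.06, 4.2], [0.26, 2.73], [-2.93, 2.93]. Speed limits (rad/s): [2.57, 2.57, 3.01, 3.14, 3.14, 3.14].

## Interface

Orientations are given as a rotation vector (axis times angle).
In Python, from cell import sensors, capture, job_done, nets, arm gives the robot as it stands.
- The arm moves only by the tool jog_arm, never from a script. Its argument "plan" is a list of rows, each a list of 5 numbers: the finger opening in cm, from 0 to 8.54, then the shift along the tool's x, y, z in cm, then the turn about the tool's y in degrees. In form: [[gripper, x, y, z, twist], ...]. A call has exactly 8 rows; each row is the pose to reach, as a shift and turn from the pose measured when the call began, along the tool's axes at that moment; what a row does not reach only later rows make up. A row lasts 1/8 s, in which the tool goes at most 62.5 mm and 10.7 degrees, less where a joint would pass 70% of its speed; a pose out of reach is approached as far as the arm can. A call with a gripper value outside its range is refused whole. The fingers move at their own pace and stop on an object; "newtons" is the grip in N (left out, the last holds). Time passes only in rows, so rows that repeat a pose let the fingers close, or fill a call up. It gives the time, the measured TCP pose, the force and the opening at its end, in the units of the state.
- sensors.sense(): the state, without advancing time (a new reading comes with each control period).
- capture(name): name is "scene" or "top" or "wrist"; returns a dict with "color" (400x640x3 uint8, red, green, blue), "fx", "fy", "cx", "cy" (pixels), "k1" (the pictures are not rectified: a ray, as slopes to the right and down, at radius r is drawn at 1 + k1 r^2 times it, then the intrinsics apply), "position" and "orientation" of the camera in the world. Camera axes: x right, y down, z forward; pixel columns grow to the right and rows downward; lengths in m; the calibration is good to about 2 mm. A picture is of the moment at which its call begins. There is no depth.
- job_done(): hands the job in, once; it reports no verdict.
Trained networks look in a picture, given as the dict that the camera call returned (one of the last four; its "shot" number tells which), for a name from the list of things; names that differ only in an ending like _2 or _b are one class to them, and where a whole thing is asked for, a point or a joint stands for the part that bears it (a point fixed in the world has none). Each returns a list of dicts, best first, with "p" (0 to 1); they miss things now and then, are a little off and sometimes report something else, mostly with a low value. They report only what shows in the picture. A call takes as long as a camera call. They do not tell look-alikes from the thing itself.
- nets.find_in(picture, target): "position" ([row, column] in pixels, amid what is visible of it).
- nets.landmark_of(picture, target): "position" ([row, column] in pixels: a listed point, or the origin of a listed thing).
The state is a dict: "time": time; "joints": joint angles; "dq": joint speeds; "joint_efforts": joint torques, N m; "ee_pos": TCP position; "orientation": TCP orientation; "force": force on the tool from outside, world axes, zero at the start; "wrist_torque": the same for the moment, N m; "grip_width": finger opening in m.
Only numpy, scipy, OpenCV 4.12 (cv2) and the standard library are available. Lean on these libraries where they do the work, as an engineer would, in place of code of your own. Each camera call takes 0.05 s, during which the arm holds its last target.

## Task

The two drill bushes in the jig clamped in the machine vice are standing proud: press both of them down until they are fully home. Then pick up the hand magnifier by its handle, carry it over the vice and the things on the bench without knocking any of them, and hold it level and still above the larger bush, centred so that the whole head shows in the lens, with the rim about 20 mm above the head and touching nothing, for me to inspect how it seats. Finish while still holding the magnifier there; do not put it down.

Things in the scene. Friction and masses are not known exactly. Their poses are not given: they have to be found in the camera images.
- vice: Cast-iron machine vice bolted to the bench, jaws holding a steel drill jig. Origin on the bench under the jig's middle; z up; x from the screw (ends at x = -0.22, robot's side) to the fixed jaw (ends at 0.084); y along the jaws. Jaws 105 mm long, tops 82 mm high; flanges 150 x 150 x 12 mm; screw bracket 76 mm high. The jig's flat top, 60 (x) by 124 mm (y), is 95 mm high and carries the bushes.
- bush_large (a joint): How far the large bush stands proud of its seat, in m: 0 is fully home (head down on the jig plate), up to 0.010. It slides vertically only and stays where it is left; it takes about 4 N to move, and 10 to 20 N pushes it firmly home.
- bush_large_top (a point): Middle of the top face of the large bush's knurled round steel head: head 32 mm across and 8 mm high, bore 15 mm. It lies at x = 0, y = +0.030 in the vice's frame, and 103 mm above the bench when fully home.
- bush_small (a joint): How far the small bush stands proud of its seat, in m: 0 is fully home, up to 0.010; same stiffness as the large one.
- bush_small_top (a point): Middle of the top face of the small bush's knurled round steel head: head 20 mm across and 8 mm high, bore 7.6 mm. It lies at x = 0, y = -0.036 in the vice's frame, and 103 mm above the bench when fully home.
- magnifier_handle (a point): Middle of the magnifier's straight black handle: flat-sided, 103 mm long in x, 18 mm wide and 18 mm high, so this point lies 9 mm above the bench while it lies flat. Its x axis points along the handle towards the lens, z is up (square to the lens). The whole magnifier is about 174 mm long and weighs about 0.1 kg.
- magnifier_lens (a point): Centre of the magnifier's round clear lens, 93.5 mm along x from the middle of the handle, same axes. Steel rim 58 mm across outside, 48 mm inside, 14 mm thick: the rim's underside is 7 mm below this point.
- drill_stand: Bystander: grey stepped block 110 x 50 mm with ten twist drills standing in it, 136 mm high overall, origin under its middle. It stands between the vice and the magnifier or on the vice's other side.
- oil_bottle: Bystander: white plastic oil bottle 62 mm across with blue cap and thin yellow spout, 168 mm high overall, origin under its middle.
- chip_brush: Bystander: flat brush with a wooden handle lying on the bench, 183 mm long, 16 mm high, 50 mm wide, origin under it near its middle.
There are look-alikes about, which are no part of the job. Leave any green or pink look-alike of the part that bears magnifier_handle alone.

How it is judged:
By the outcome, as a careful person would: the job done as asked, in the order asked, and still so for the second after the job is handed in, while the arm keeps its last pose, push and grip.
It also fails if it takes over 64 s, if anything falls off the work surface, if the arm or the gripper's body presses on something with over 40 N, if the wrist force passes 120 N, or if a joint passes its speed limit or range.

## Working session

There is one attempt and no reset: what is moved stays moved. The work goes in short steps, Python scripts to look and compute and a tool call to move; the robot and the scene stay as the last step left them, time stands still between calls to the robot, and variables do not carry over. Pictures are saved under pics/ and viewed, and the job is handed in when it is done.

Besides the shell and the picture viewer there is one more tool, called after "Emit:" as name([rows], argument=value, ...), one row to a line, values as JSON. jog_arm: Moves the arm, as the interface text tells. Its arguments: {"type":"object","properties":{"plan":{"type":"array"},"newtons":{"type":"number"}},"required":["plan"]}

```bash
mkdir -p pics; ls; cat > h.py <<'E'
import numpy as np, cv2
from scipy.spatial.transform import Rotation as R
from cell import sensors, capture, job_done, nets, arm
def Rm(o):
    o=np.array(o,float)
    return o if o.shape==(3,3) else (R.from_rotvec(o).as_matrix() if o.size==3 else R.from_quat(o).as_matrix())
def ray(p,rc):
    xd=(rc[1]-p['cx'])/p['fx']; yd=(rc[0]-p['cy'])/p['fy']
    rd=np.hypot(xd,yd); r=rd
    for _ in range(50): r=rd/(1+p['k1']*r*r)
    s=r/rd if rd>0 else 1
    d=Rm(p['orientation'])@np.array([xd*s,yd*s,1]); return np.array(p['position']),d
def atz(p,rc,z):
    o,d=ray(p,rc); return o+d*(z-o[2])/d[2]
def proj(p,X):
    c=Rm(p['orientation']).T@(np.array(X)-np.array(p['position'])); x,y=c[0]/c[2],c[1]/c[2]
    k=1+p['k1']*(x*x+y*y); return np.array([p['cy']+p['fy']*y*k, p['cx']+p['fx']*x*k])
def save(p,n): cv2.imwrite('pics/'+n+'.png',p['color'][:,:,::-1])
def crop(p,n,r0,r1,c0,c1,s):
    im=p['color'][r0:r1,c0:c1,::-1]; cv2.imwrite('pics/'+n+'.png',cv2.resize(im,None,fx=s,fy=s,interpolation=cv2.INTER_CUBIC))
E
python3 - <<'E'
from h import *
s=sensors.sense(); print(s['ee_pos'],s['orientation'],s['grip_width'],arm.grasp_offset); print(Rm(s['orientation']).round(3))
for n in ['scene','top']:
    p=capture(n); save(p,n+'0'); print(n,p['position'],p['orientation'],p['fx'],p['k1'])
    for t in ['vice','bush_large_top','bush_small_top','magnifier_handle','magnifier_lens','drill_stand','oil_bottle','chip_brush']:
        z={'bush_large_top':.108,'bush_small_top':.108,'magnifier_handle':.009,'magnifier_lens':.007}.get(t,0)
        for l in nets.landmark_of(p,t)[:4]: print(t,round(l['p'],2),np.round(l['position'],1),atz(p,l['position'],z).round(4))
E
```

```text
pics
[0.21475698 0.47871624 0.23046473] [-1.54691198  0.33122784 -0.33055916] 0.08539473704123597 -0.0187
[[ 0.912 -0.001  0.409]
 [-0.409 -0.001  0.912]
 [-0.    -1.    -0.002]]
scene [1.14692319 0.70082057 0.77742922] [-0.83196326 -2.42344848  1.21640019] 454.38731533211865 -0.11517448761800735
vice 0.65 [240.6 318.4] [ 0.6108  0.0098 -0.    ]
bush_large_top 0.16 [165.5 242.4] [ 0.6624 -0.2679  0.108 ]
bush_small_top 0.44 [200.5 311.5] [ 0.608  -0.0224  0.108 ]
magnifier_handle 0.78 [160.2 270.4] [ 0.5027 -0.3841  0.009 ]
magnifier_handle 0.78 [147.8 318.2] [ 0.3315 -0.3538  0.009 ]
magnifier_handle 0.67 [178.9 357.6] [ 0.3509 -0.1324  0.009 ]
magnifier_handle 0.62 [238.7 223.6] [ 0.8053 -0.1348  0.009 ]
magnifier_lens 0.76 [261.8 210. ] [ 0.8713 -0.0817  0.007 ]
magnifier_lens 0.61 [131.9 319.8] [ 0.2554 -0.4432  0.007 ]
magnifier_lens 0.59 [164.9 240.7] [ 0.5918 -0.4205  0.007 ]
magnifier_lens 0.55 [161.6 366.3] [ 0.2596 -0.1926  0.007 ]
drill_stand 0.61 [190.  291.3] [ 0.5373 -0.217   0.    ]
drill_stand 0.36 [200.7 311.2] [ 0.5224 -0.1388  0.    ]
oil_bottle 0.72 [276.9 395.5] 
[... 361 characters left out ...]
l_top 0.55 [187.  331.1] [ 0.6101 -0.014   0.108 ]
magnifier_handle 0.8 [223.  437.3] [ 0.5001 -0.3841  0.009 ]
magnifier_handle 0.77 [138.5 362.6] [ 0.8041 -0.1285  0.009 ]
magnifier_handle 0.75 [268.3 430.9] [ 0.3439 -0.3564  0.009 ]
magnifier_handle 0.55 [273.1 361.2] [ 0.3297 -0.1164  0.009 ]
magnifier_lens 0.97 [293.6 445.2] [ 0.257  -0.4041  0.007 ]
magnifier_lens 0.69 [125.3 347.3] [ 0.854  -0.0746  0.007 ]
magnifier_lens 0.64 [292.2 379.8] [ 0.2646 -0.1792  0.007 ]
magnifier_lens 0.63 [194.7 444.5] [ 0.6002 -0.4143  0.007 ]
drill_stand 0.65 [208.6 392.4] [ 0.5526 -0.2294  0.    ]
oil_bottle 0.64 [210.9 262.8] [0.5461 0.2241 0.    ]
chip_brush 0.85 [212.6 223.5] [0.5403 0.363  0.    ]
```

View pics/scene0.png

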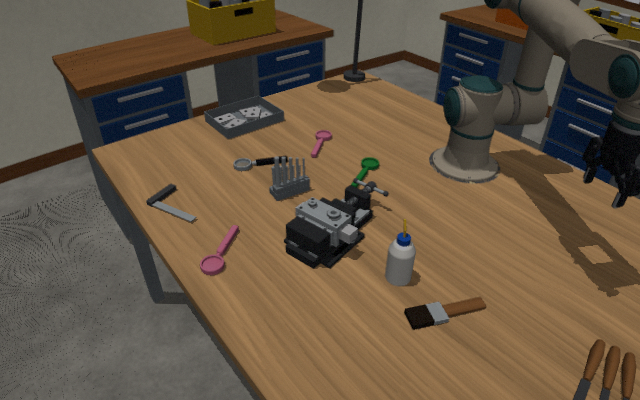

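View pics/top0.png

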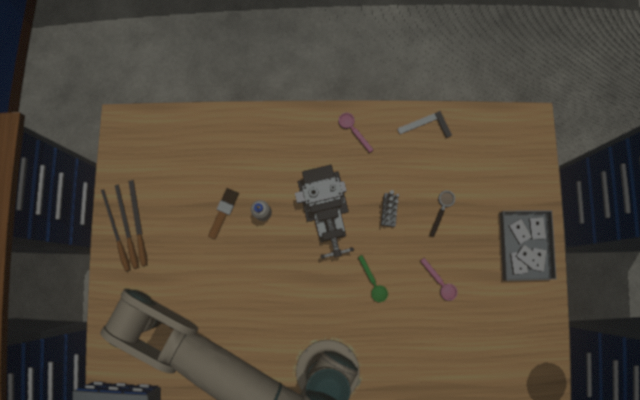

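```bash
python3 - <<'E'
import cv2
im=cv2.imread('pics/top0.png'); cv2.imwrite('pics/top0c.png',cv2.resize(im[100:320,300:500],None,fx=2.7,fy=2.7,interpolation=2))
im=cv2.imread('pics/scene0.png'); cv2.imwrite('pics/scene0c.png',cv2.resize(im[110:290,190:390],None,fx=3.3,fy=3.3,interpolation=2))
E
```

```text
(no output)
```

View pics/top0c.png

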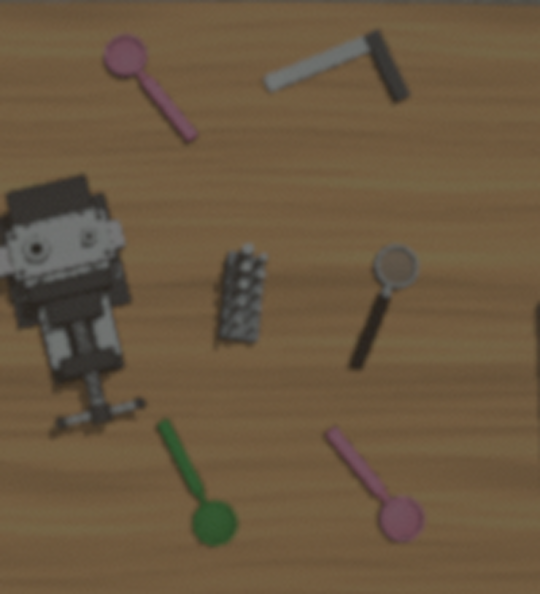

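View pics/scene0c.png

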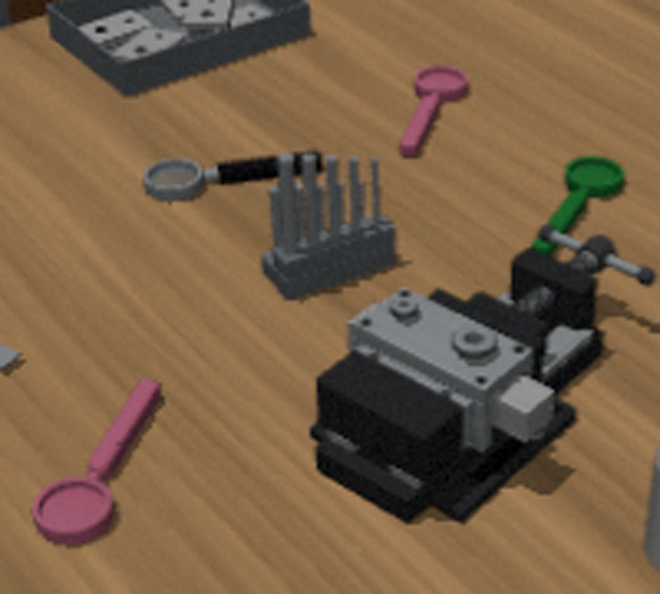

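The real magnifier is the one with the black handle and steel rim: handle at about (row 213, col 437) and lens at (195, 445) in top. The pink ones at (135,357) and (275,437), and the green one at (280,373), are look-alikes. The crop confirms this. Bushes in top are at about (192,314) large and (188,333) small. Next I'll triangulate them.

```bash
python3 - <<'E'
from h import *
from scipy.optimize import least_squares
pt=capture('top'); ps=capture('scene')
obs={'L':((191.9,314.1),(213.9,333.9)),'S':((188.1,333.3),(202.4,312.4)),'lens':((198.9,446.7),(164.9,242.9))}
for k,(a,b) in obs.items():
    f=lambda X: np.r_[proj(pt,X)-a,proj(ps,X)-b]
    r=least_squares(f,[.6,0,.1]); print(k,r.x.round(4),r.fun.round(2))
    z=.007 if k=='lens' else .108
    print(atz(pt,a,z).round(4),atz(ps,b,z).round(4))
crop(ps,'scA',185,265,280,360,7)
for n,c in(('t',pt),('s',ps)):
  for t in ['magnifier_handle','magnifier_lens']:
    print(n,t,[(np.round(l['position'],1),atz(c,l['position'],.009).round(4)) for l in nets.landmark_of(c,t)])
E
```

```text
L [0.5929 0.0443 0.1007] [ 0.69 -0.67 -0.11 -0.69]
[0.5939 0.0419 0.108 ] [0.5978 0.0527 0.108 ]
S [ 0.6069 -0.0209  0.1026] [ 0.15 -0.13 -0.03 -0.15]
[ 0.6064 -0.0212  0.108 ] [ 0.611  -0.0148  0.108 ]
lens [ 0.5846 -0.4214  0.0041] [ 0.28 -0.2  -0.07 -0.31]
[ 0.5852 -0.4215  0.007 ] [ 0.5862 -0.4162  0.007 ]
t magnifier_handle [(array([271.7, 367.5]), array([ 0.3343, -0.1379,  0.009 ])), (array([269.9, 434.4]), array([ 0.3383, -0.3684,  0.009 ])), (array([142.4, 362.7]), array([ 0.7897, -0.1286,  0.009 ])), (array([220.7, 438.7]), array([ 0.5081, -0.3894,  0.009 ]))]
t magnifier_lens [(array([123.8, 344.3]), array([ 0.859 , -0.0638,  0.009 ])), (array([294.8, 446.3]), array([ 0.253 , -0.4073,  0.009 ])), (array([293.4, 382.2]), array([ 0.2605, -0.187 ,  0.009 ])), (array([193.7, 444.2]), array([ 0.6034, -0.4128,  0.009 ])), (array([213.1, 222.4]), array([0.5374, 0.3649, 0.009 ]))]
s magnifier_handle [(array([157.6, 270.5]), array([ 0.4937, -0.3975,  0.009 ])), (array([175.7, 358.8]), array([ 0.3362, -0.1434,  0.009 ])), (array([147.6, 320.7]), array([ 0.3239, -0.3498,  0.009 ])), (array([236.9, 228.1]), array([ 0.7927, -0.134 ,  0.009 ]))]
s magnifier_lens [(array([262.8, 211.5]), array([ 0.8707, -0.0744,  0.009 ])), (array([162.4, 366.8]), array([ 0.2639, -0.1857,  0.009 ])), (array([134.1, 321.5]), array([ 0.263 , -0.4236,  0.009 ])), (array([166.6, 241. ]), array([ 0.5975, -0.4082,  0.009 ]))]
```

View pics/scA.png

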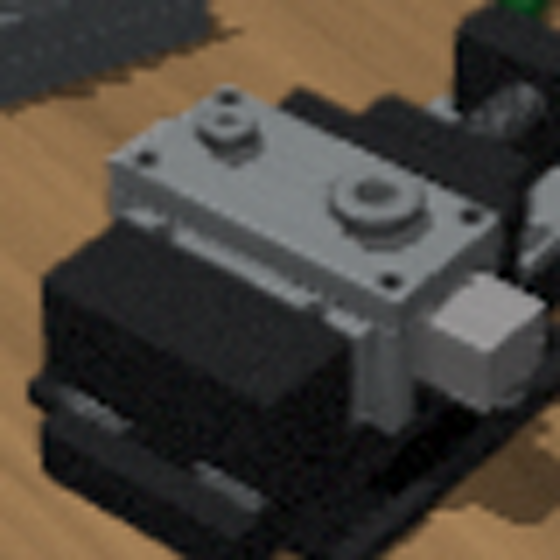

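Emit:
jog_arm([
  [0,5.2,-0.5,-2.4,0],
  [0,10.4,-1,-4.8,0],
  [0,15.6,-2,-7.2,0],
  [0,20.8,-2,-9.6,0],
  [0,26,-2,-12,0],
  [0,31.2,-2,-14.4,0],
  [0,36.5,-2,-17,0],
  [0,41.5,-2,-19.5,0],
])

```text
time: 2.2
ee_pos: [0.5148, 0.1295, 0.2515]
orientation: [-1.545, 0.331, -0.331]
force: [1.9, 0.9, -0.6]
grip_width: 0.0002
```

```bash
python3 - <<'E'
from h import *
p=capture('wrist'); save(p,'w1'); s=sensors.sense(); print(s['ee_pos'],Rm(s['orientation']).round(3),s['force'],s['grip_width'])
print(p['position'],Rm(p['orientation']).round(3),p['fx'])
for t in ['bush_large_top','bush_small_top','vice']:
    print(t,[(round(l['p'],2),np.round(l['position'],1),atz(p,l['position'],.11).round(4)) for l in nets.landmark_of(p,t)])
E
```

```text
[0.517506   0.12453122 0.25067686] [[ 0.91   0.001  0.414]
 [-0.414 -0.003  0.91 ]
 [ 0.002 -1.    -0.002]] [ 0.9083987  -3.98127118 -0.96074036] -0.00019113898015465526
[0.44480377 0.16093889 0.39384143] [[ 0.409  0.87   0.274]
 [ 0.912 -0.391 -0.122]
 [ 0.     0.3   -0.954]] 292.42478877429784
bush_large_top [(0.79, array([273.9, 279. ]), array([0.5922, 0.0451, 0.11  ])), (0.48, array([287.2,  23.1]), array([ 0.4879, -0.2372,  0.11  ]))]
bush_small_top [(0.73, array([285.1,  20.4]), array([ 0.4844, -0.2382,  0.11  ]))]
vice [(0.97, array([248.4, 276.4]), array([0.5627, 0.0568, 0.11  ]))]
```

View pics/w1.png

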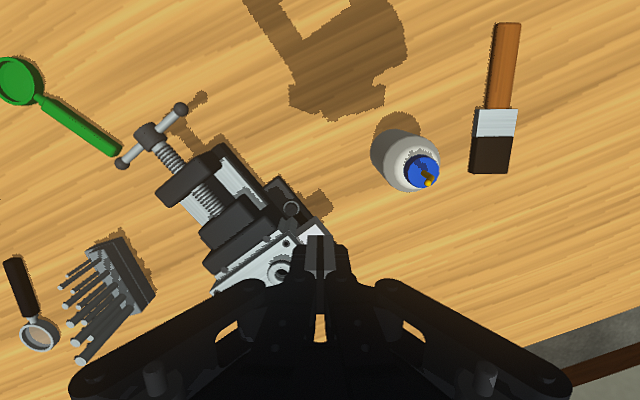

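Emit:
jog_arm([
  [0,0,0,-3.5,0],
  [0,-1,0,-7,0],
  [0,-1,0,-7,0],
  [0,-1,0,-7,0],
  [0,-1,0,-7,0],
  [0,-1,0,-7,0],
  [0,-1,0,-7,0],
  [0,-1,0,-7,0],
])

```text
time: 3.4
ee_pos: [0.4761, 0.0709, 0.2509]
orientation: [-1.545, 0.333, -0.331]
force: [0.6, 0.4, -0.0]
grip_width: -0.0002
```

```bash
python3 - <<'E'
from h import *
p=capture('wrist'); save(p,'w2'); s=sensors.sense(); print(s['ee_pos'],Rm(s['orientation']).round(3),s['force'],s['grip_width'])
print(p['position'])
for t in ['bush_large_top','bush_small_top','vice','magnifier_handle','magnifier_lens','drill_stand']:
    print(t,[(round(l['p'],2),np.round(l['position'],1),atz(p,l['position'],.108 if 'bush' in t else .009).round(4)) for l in nets.landmark_of(p,t)])
crop(p,'w2c',180,300,240,400,5)
np.save('/tmp/w2.npy',p,allow_pickle=True)
E
```

```text
[0.47609841 0.0708773  0.25092461] [[ 0.912 -0.001  0.411]
 [-0.411  0.     0.912]
 [-0.001 -1.    -0.   ]] [ 0.17376523 -0.32869615 -0.09839736] -0.0002173480628438204
[0.40639871 0.10250799 0.3934095 ]
bush_large_top []
bush_small_top []
vice [(0.45, array([115.2, 539.9]), array([0.5348, 0.3554, 0.009 ]))]
magnifier_handle [(0.75, array([201.1,   5. ]), array([ 0.3403, -0.3609,  0.009 ])), (0.66, array([292.7,  65.1]), array([ 0.4989, -0.3796,  0.009 ])), (0.66, array([136.1, 136.2]), array([ 0.3442, -0.1331,  0.009 ]))]
magnifier_lens [(0.89, array([90.8, 72. ]), array([ 0.2623, -0.1759,  0.009 ])), (0.8, array([343.3,  77.7]), array([ 0.5878, -0.4265,  0.009 ]))]
drill_stand [(0.98, array([276. , 170.3]), array([ 0.541 , -0.2078,  0.009 ]))]
```

View pics/w2.png

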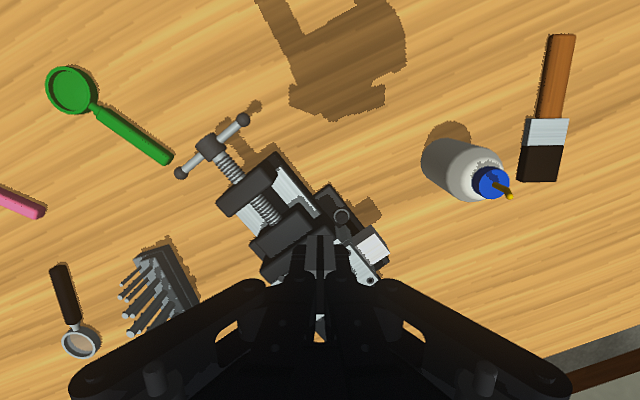

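View pics/w2c.png

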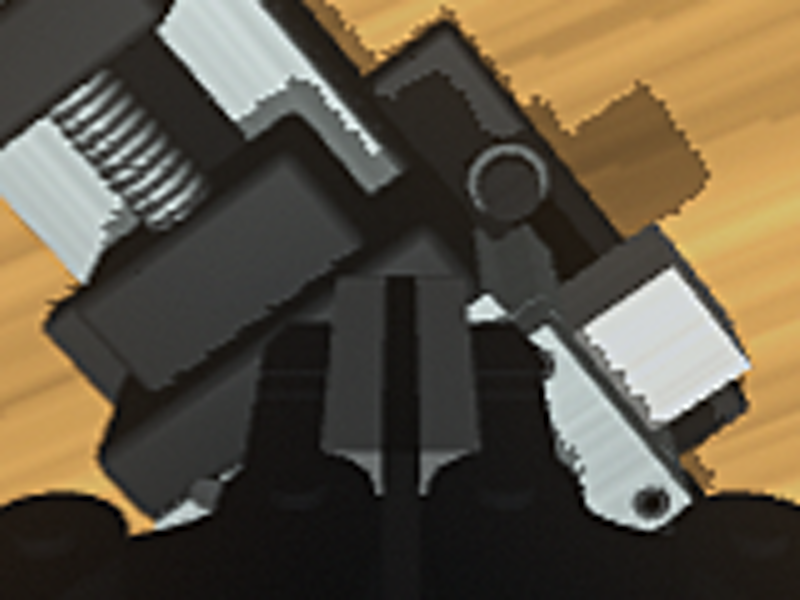

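Emit:
jog_arm([
  [0,5,0,-0.2,0],
  [0,10,0,-0.4,0],
  [0,15,0,-0.6,0],
  [0,20,0,-0.7,0],
  [0,22,0,-0.7,0],
  [0,22,0,-0.7,0],
  [0,22,0,-0.7,0],
  [0,22,0,-0.7,0],
])

```text
time: 4.75
ee_pos: [0.6732, -0.0254, 0.2516]
orientation: [-1.545, 0.332, -0.332]
force: [0.3, -0.4, -0.1]
grip_width: -0.0002
```

```bash
python3 - <<'E'
from h import *
p=capture('wrist'); save(p,'w3'); s=sensors.sense(); print(s['ee_pos'],Rm(s['orientation']).round(3),s['force'],s['grip_width'])
for t in ['bush_large_top','bush_small_top','vice','magnifier_handle','magnifier_lens','drill_stand']:
    print(t,[(round(l['p'],2),np.round(l['position'],1),atz(p,l['position'],.108 if 'bush' in t else .009).round(4)) for l in nets.landmark_of(p,t)])
crop(p,'w3c',130,250,240,400,5)
E
```

```text
[ 0.67323422 -0.02551867  0.25164807] [[ 0.912  0.     0.411]
 [-0.411  0.     0.912]
 [ 0.    -1.     0.   ]] [ 0.61599328 -0.01019359 -0.26929617] -5.557115205431541e-05
bush_large_top [(0.56, array([ 73.9, 354.3]), array([0.5931, 0.0453, 0.108 ]))]
bush_small_top [(0.69, array([125.1, 297.6]), array([ 0.6131, -0.0215,  0.108 ])), (0.3, array([222. ,  44.3]), array([ 0.5914, -0.3148,  0.108 ]))]
vice [(0.83, array([102.7, 326.8]), array([0.6067, 0.0144, 0.009 ])), (0.68, array([220.3,  45.6]), array([ 0.586 , -0.4223,  0.009 ]))]
magnifier_handle [(0.85, array([155.8,  29.2]), array([ 0.5015, -0.3802,  0.009 ])), (0.76, array([266.4, 291.9]), array([ 0.7993, -0.1278,  0.009 ]))]
magnifier_lens [(0.94, array([224.7,  43.2]), array([ 0.59  , -0.4303,  0.009 ])), (0.69, array([292.8, 346.9]), array([ 0.8762, -0.0705,  0.009 ]))]
drill_stand [(0.72, array([133. , 147.2]), array([ 0.5443, -0.2143,  0.009 ]))]
```

View pics/w3.png

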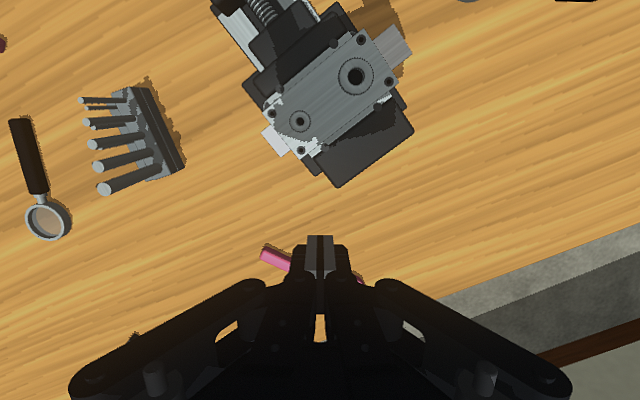

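View pics/w3c.png

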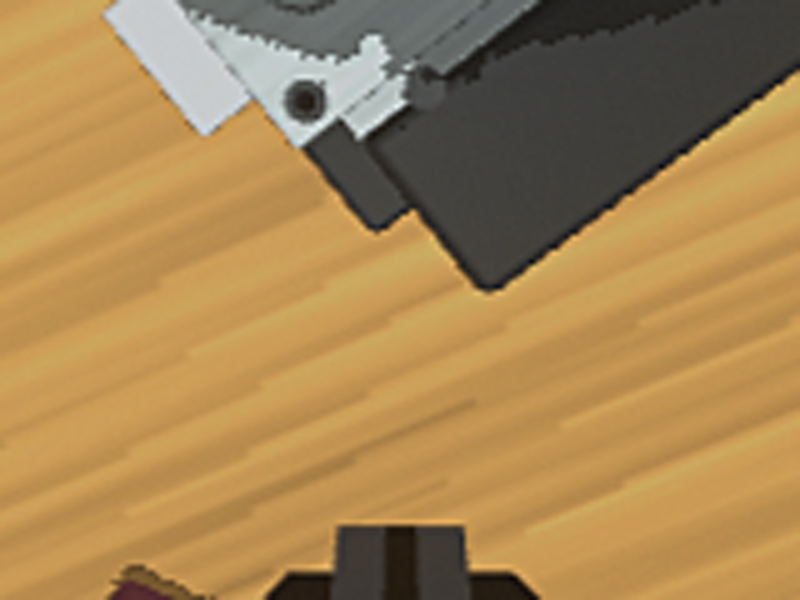

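```bash
python3 - <<'E'
from h import *
p=capture('wrist')
crop(p,'w3d',40,160,240,400,5)
print(proj(p,sensors.sense()['ee_pos']))
g=cv2.cvtColor(p['color'],cv2.COLOR_RGB2GRAY)
for n,rc in {'L':(76,356),'S':(121,300)}.items(): print(n,[atz(p,rc,z).round(4) for z in (.103,.112)])
E
```

```text
[250.63996393 319.50903833]
L [array([0.5956, 0.0462, 0.103 ]), array([0.5958, 0.0449, 0.112 ])]
S [array([ 0.611 , -0.0186,  0.103 ]), array([ 0.6108, -0.0178,  0.112 ])]
```

View pics/w3d.png

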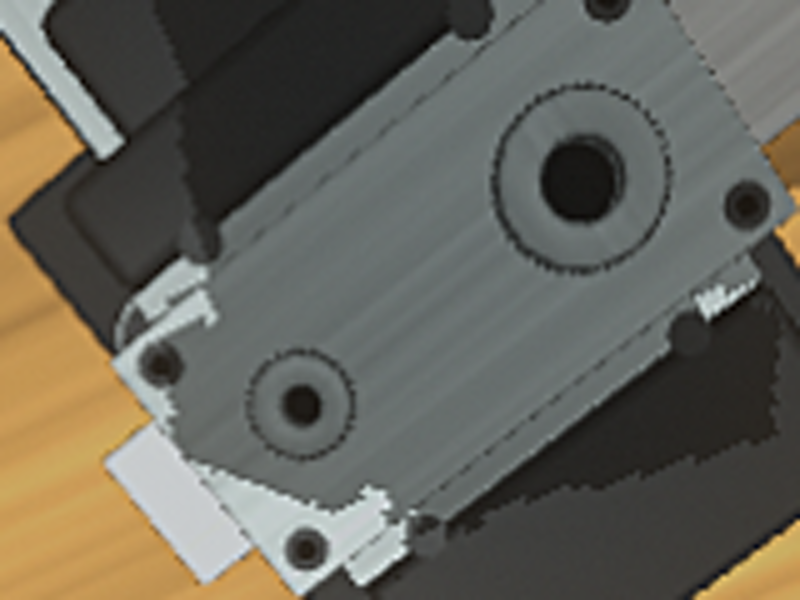

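Emit:
jog_arm([
  [0,-3,1,-1,0],
  [0,-6,4,-1.9,0],
  [0,-6,8,-1.9,0],
  [0,-6,11,-1.9,0],
  [0,-6,12,-1.9,0],
  [0,-6,12,-1.9,0],
  [0,-6,12,-1.9,0],
  [0,-6,12,-1.9,0],
])

```text
time: 6.15
ee_pos: [0.6117, -0.0187, 0.1324]
orientation: [-1.545, 0.331, -0.334]
force: [-0.0, -0.3, 0.0]
grip_width: -0.0001
```

```bash
python3 - <<'E'
from h import *
s=sensors.sense(); print(s['ee_pos'],s['force'])
p=capture('wrist'); crop(p,'w4c',160,280,240,400,5)
p=capture('scene'); crop(p,'s4c',170,260,270,390,6)
E
```

```text
[ 0.61171537 -0.01867699  0.13239763] [-0.01015729 -0.27528741  0.01777545]
```

View pics/w4c.png

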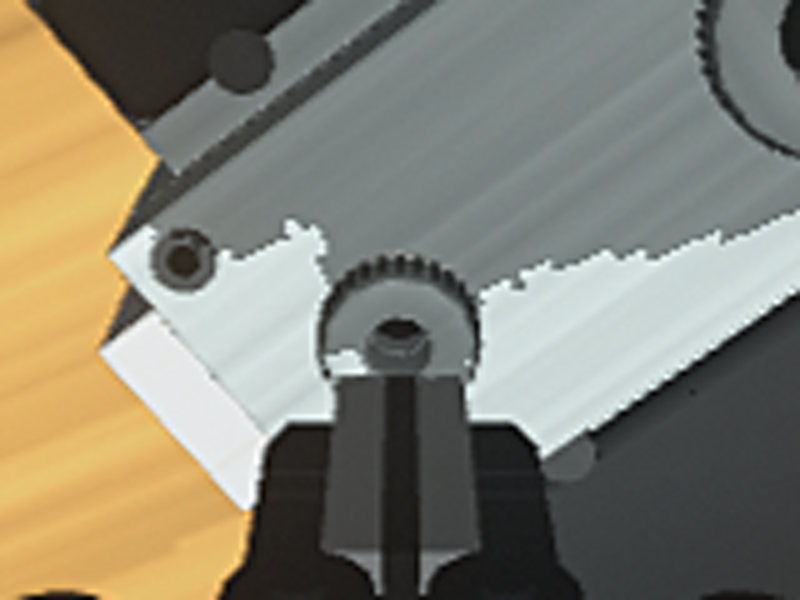

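View pics/s4c.png

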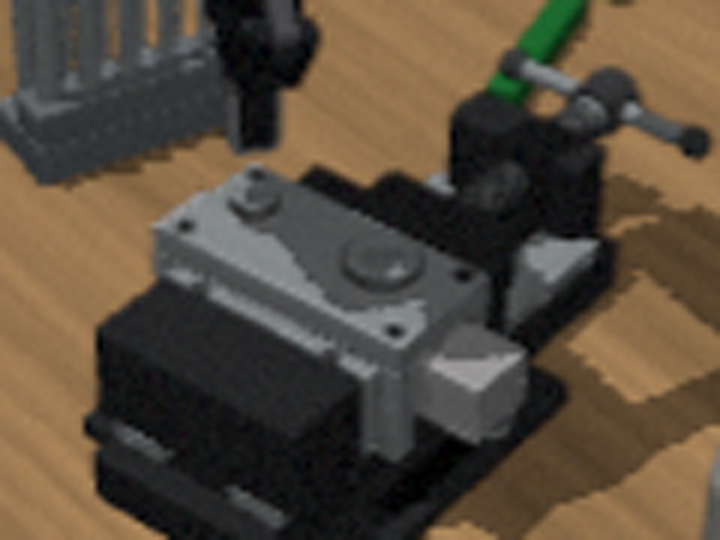

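Emit:
jog_arm([
  [0,0,0.5,0,0],
  [0,0,1,0,0],
  [0,0,1.4,0,0],
  [0,0,1.8,0,0],
  [0,0,2.1,0,0],
  [0,0,2.4,0,0],
  [0,0,2.6,0,0],
  [0,0,2.7,0,0],
])

```text
time: 7.25
ee_pos: [0.6115, -0.0186, 0.1052]
orientation: [-1.545, 0.332, -0.333]
force: [-1.9, 0.3, 2.8]
grip_width: -0.0001
```

Emit:
jog_arm([
  [0,0,0.1,0,0],
  [0,0,0.15,0,0],
  [0,0,0.2,0,0],
  [0,0,0.25,0,0],
  [0,0,0.3,0,0],
  [0,0,0.3,0,0],
  [0,0,0.3,0,0],
  [0,0,0.3,0,0],
])

```text
time: 8.25
ee_pos: [0.6115, -0.0186, 0.103]
orientation: [-1.545, 0.331, -0.333]
force: [-3.9, 0.1, 7.5]
grip_width: 0.0
```

Emit:
jog_arm([
  [0,0,0.1,0,0],
  [0,0,0.15,0,0],
  [0,0,0.18,0,0],
  [0,0,0.2,0,0],
  [0,0,0.2,0,0],
  [0,0,0.2,0,0],
  [0,0,0.2,0,0],
  [0,0,0.2,0,0],
])

```text
time: 9.25
ee_pos: [0.6116, -0.0186, 0.103]
orientation: [-1.545, 0.331, -0.334]
force: [-7.9, 0.7, 13.0]
grip_width: 0.0003
```

Emit:
jog_arm([
  [0,0,-1,0,0],
  [0,0,-2.5,0,0],
  [0,-2,-2.5,2.6,0],
  [0,-4,-2.5,5.2,0],
  [0,-4,-2.2,5.2,0],
  [0,-4,-2,5.2,0],
  [0,-4,-1.8,5.2,0],
  [0,-4,-1.7,5.2,0],
])

```text
time: 10.25
ee_pos: [0.5965, 0.0445, 0.1197]
orientation: [-1.545, 0.332, -0.334]
force: [-0.7, 0.1, -0.3]
grip_width: 0.0001
```

```bash
python3 - <<'E'
from h import *
s=sensors.sense(); print(s['ee_pos'],s['force'])
p=capture('wrist'); crop(p,'w5c',160,280,240,400,5)
E
```

```text
[0.59654248 0.04450698 0.11968782] [-0.71208311  0.10008162 -0.29623579]
```

View pics/w5c.png

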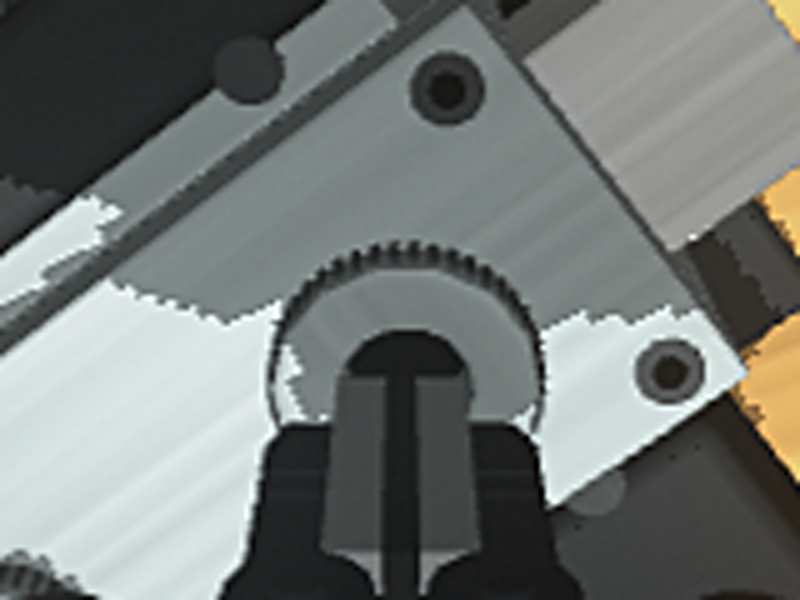

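```bash
python3 - <<'E'
from h import *
p=capture('wrist')
t=np.array(sensors.sense()['ee_pos']);T=Rm(sensors.sense()['orientation'])
f=lambda X:((proj(p,X)-[160,240])*5)[::-1].round()
print('tcp',f(t),'near edge',f(t-.011*T[:,0]))
for z in(.107,.112):
  for L in ((.596,.0455,z),):
    L=np.array(L); print(z,'L',f(L),[f(L+r*T[:,0]*-1) for r in(.0075,.016)],f(L+.016*T[:,2]),f(L-.016*T[:,2]))
E
```

```text
tcp [399. 453.] near edge [399. 361.]
0.107 L [403. 395.] [array([403., 336.]), array([403., 267.])] [540. 395.] [266. 395.]
0.112 L [403. 415.] [array([403., 354.]), array([403., 283.])] [544. 414.] [262. 414.]
```

Emit:
jog_arm([
  [0,0,0.4,0,0],
  [0,0,0.7,0,0],
  [0,0,1,0,0],
  [0,0,1.2,0,0],
  [0,0,1.4,0,0],
  [0,0,1.5,0,0],
  [0,0,1.6,0,0],
  [0,0,1.7,0,0],
])

```text
time: 11.35
ee_pos: [0.5965, 0.0448, 0.1029]
orientation: [-1.545, 0.331, -0.334]
force: [-4.3, 0.2, 9.5]
grip_width: -0.0001
```

Emit:
jog_arm([
  [0,0,0.05,0,0],
  [0,0,0.1,0,0],
  [0,0,0.15,0,0],
  [0,0,0.2,0,0],
  [0,0,0.2,0,0],
  [0,0,0.2,0,0],
  [0,0,0.2,0,0],
  [0,0,0.2,0,0],
])

```text
time: 12.35
ee_pos: [0.5967, 0.0448, 0.1028]
orientation: [-1.545, 0.33, -0.335]
force: [-7.4, -0.2, 13.8]
grip_width: 0.0
```

Emit:
jog_arm([
  [0,0,-3,0,0],
  [0,0,-8,0,0],
  [0,0,-13,0,0],
  [0,1.5,-15,-4,0],
  [4.5,3.4,-15,-9,0],
  [4.5,5.3,-15,-14,0],
  [4.5,7.2,-15,-19,0],
  [4.5,9.1,-15,-24,0],
])

```text
time: 13.35
ee_pos: [0.5803, -0.2132, 0.2523]
orientation: [-1.545, 0.33, -0.335]
force: [-0.0, -0.2, 0.5]
grip_width: 0.0447
```

Emit:
jog_arm([
  [4.5,2,0,-5,0],
  [4.5,4,0,-10,0],
  [4.5,6,0,-15,0],
  [4.5,7,0,-18.5,0],
  [4.5,7,0,-18.5,0],
  [4.5,7,0,-18.5,0],
  [4.5,7,0,-18.5,0],
  [4.5,7,0,-18.5,0],
])

```text
time: 14.35
ee_pos: [0.5684, -0.4096, 0.2526]
orientation: [-1.545, 0.329, -0.334]
force: [0.3, 0.9, 0.1]
grip_width: 0.0452
```

```bash
python3 - <<'E'
from h import *
p=capture('wrist'); save(p,'w6'); s=sensors.sense(); print(s['ee_pos'],Rm(s['orientation']).round(3),s['force'],s['grip_width'])
for t in ['magnifier_handle','magnifier_lens']:
    print(t,[(round(l['p'],2),np.round(l['position'],1),atz(p,l['position'],.009).round(4)) for l in nets.landmark_of(p,t)])
p=capture('scene'); crop(p,'s6c',170,260,270,390,6)
E
```

```text
[ 0.56832471 -0.4097631   0.25260614] [[ 0.912  0.004  0.41 ]
 [-0.41  -0.001  0.912]
 [ 0.003 -1.     0.001]] [-0.27477487 -0.20790865  0.04832813] 0.04465159823477609
magnifier_handle [(0.84, array([107.3, 316. ]), array([ 0.5022, -0.3847,  0.009 ])), (0.83, array([226.6, 559.1]), array([ 0.7982, -0.1293,  0.009 ]))]
magnifier_lens [(0.86, array([178.3, 314.8]), array([ 0.586 , -0.4245,  0.009 ])), (0.66, array([256.5, 606. ]), array([ 0.8797, -0.0703,  0.009 ]))]
```

View pics/w6.png

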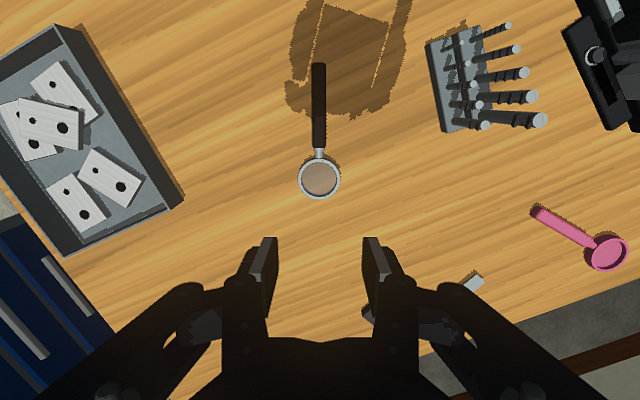

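View pics/s6c.png

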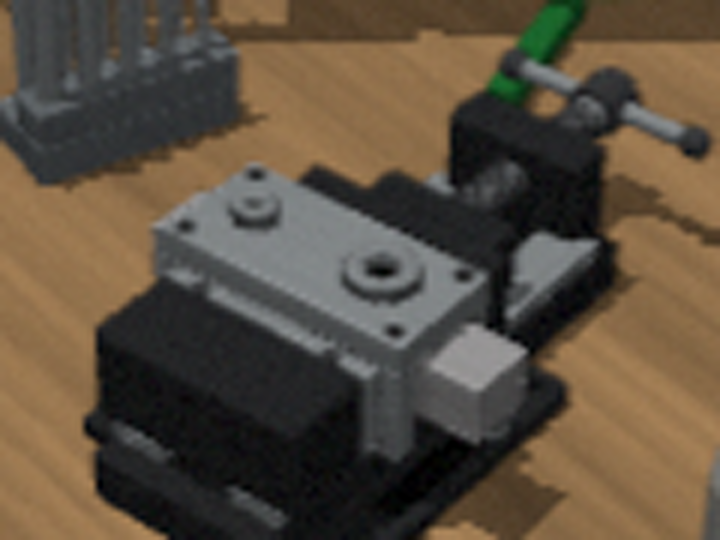

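```bash
python3 - <<'E'
from h import *
p=capture('wrist'); crop(p,'w6c',50,210,260,380,4)
s=sensors.sense(); t=np.array(s['ee_pos']); T=Rm(s['orientation'])
for n,rc,z in [('h0',(63.5,318.8),.018),('h1',(148,319),.018),('lens',(178.5,319.3),.014)]:
    X=atz(p,rc,z); print(n,X.round(4),'tool',(T.T@(X-t)*100).round(2))
E
```

```text
h0 [ 0.4575 -0.3613  0.018 ] tool [-12.17  23.4   -0.1 ]
h1 [ 0.5492 -0.4024  0.018 ] tool [-2.12 23.43 -0.08]
lens [ 0.5872 -0.4191  0.014 ] tool [ 2.03 23.85 -0.04]
```

View pics/w6c.png

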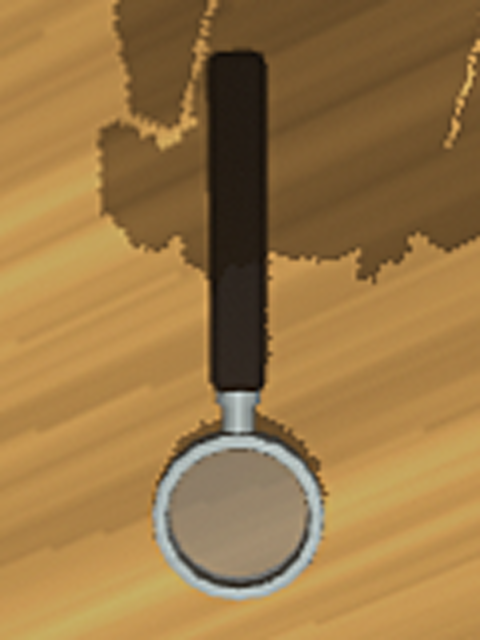

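Emit:
jog_arm([
  [4.5,-2,2,0,0],
  [4.5,-5.7,6,-0.1,0],
  [4.5,-5.7,11,-0.1,0],
  [4.5,-5.7,15,-0.1,0],
  [4.5,-5.7,18,-0.1,0],
  [4.5,-5.7,20,-0.1,0],
  [4.5,-5.7,20,-0.1,0],
  [4.5,-5.7,20,-0.1,0],
])

```text
time: 15.6
ee_pos: [0.517, -0.3885, 0.054]
orientation: [-1.546, 0.328, -0.337]
force: [1.3, 0.4, 0.2]
grip_width: 0.0452
```

```bash
python3 - <<'E'
from h import *
p=capture('wrist'); save(p,'w7'); s=sensors.sense(); print(s['ee_pos'],Rm(s['orientation']).round(3),s['force'],s['grip_width'])
E
```

```text
[ 0.51713097 -0.38858381  0.05420699] [[ 0.911  0.006  0.411]
 [-0.411 -0.002  0.911]
 [ 0.006 -1.     0.   ]] [ 0.47589841 -0.25391057  0.081704  ] 0.04508577056700785
```

View pics/w7.png

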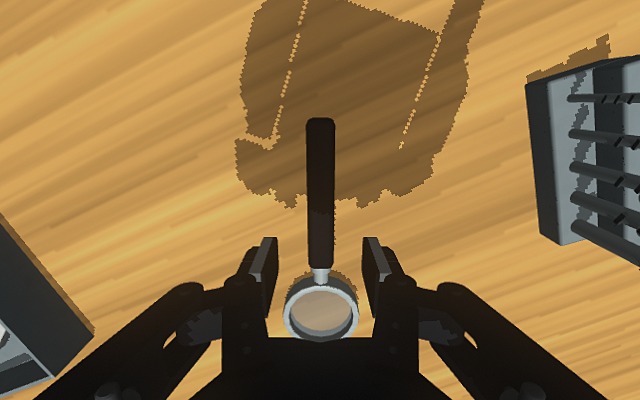

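Emit:
jog_arm([
  [4.5,0,1.5,0,0],
  [4.5,0,3,0,0],
  [4.5,0,4,0,0],
  [4.5,0,4.6,0,0],
  [4.5,0,4.9,0,0],
  [4.5,0,5,0,0],
  [4.5,0,5,0,0],
  [4.5,0,5,0,0],
])

```text
time: 16.65
ee_pos: [0.5176, -0.3888, 0.0046]
orientation: [-1.547, 0.327, -0.338]
force: [-0.7, -0.5, -0.0]
grip_width: 0.0446
```

```bash
python3 - <<'E'
from h import *
p=capture('wrist'); save(p,'w8'); s=sensors.sense(); print(s['ee_pos'],s['force'],s['grip_width'])
E
```

```text
[ 0.51754261 -0.38879408  0.00454918] [ 0.74840735  0.44409007 -0.56469039] 0.04515531907489219
```

View pics/w8.png

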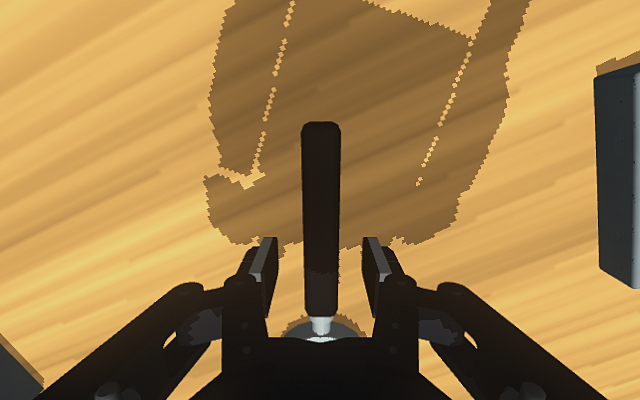

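Emit:
jog_arm([
  [1.0,0,0.05,0,0],
  [1.0,0,0.05,0,0],
  [1.0,0,0.05,0,0],
  [1.0,0,0.05,0,0],
  [1.0,0,0.05,0,0],
  [1.0,0,0.05,0,0],
  [1.0,0,0.05,0,0],
  [1.0,0,0.05,0,0],
], newtons=60)

```text
time: 17.7
ee_pos: [0.5177, -0.3889, 0.0044]
orientation: [-1.547, 0.327, -0.338]
force: [-0.3, -1.3, 4.4]
grip_width: 0.0165
```

Emit:
jog_arm([
  [1.0,0,-0.3,0,0],
  [1.0,0,-1,0,0],
  [1.0,0,-2,0,0],
  [1.0,0,-4,0,0],
  [1.0,0,-6,0,0],
  [1.0,0,-8,0,0],
  [1.0,0,-10,0,0],
  [1.0,0,-10,0,0],
])

```text
time: 18.7
ee_pos: [0.518, -0.3894, 0.1073]
orientation: [-1.549, 0.324, -0.341]
force: [0.3, -0.0, -1.4]
grip_width: 0.0161
```

```bash
python3 - <<'E'
from h import *
p=capture('wrist'); save(p,'w9'); s=sensors.sense(); print(s['ee_pos'],Rm(s['orientation']).round(3),s['force'],s['grip_width'])
p=capture('scene'); crop(p,'s9c',60,230,180,400,3.5)
E
```

```text
[ 0.51737157 -0.38887883  0.10538467] [[ 0.911  0.008  0.411]
 [-0.411 -0.004  0.912]
 [ 0.009 -1.    -0.001]] [-0.60186259 -0.22472831 -1.12693272] 0.016390016559963385
```

View pics/w9.png

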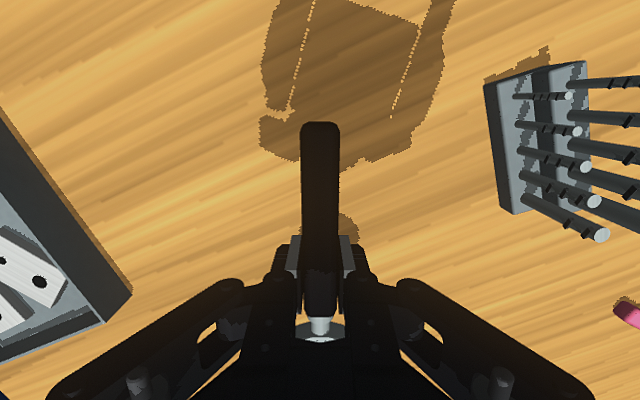

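View pics/s9c.png

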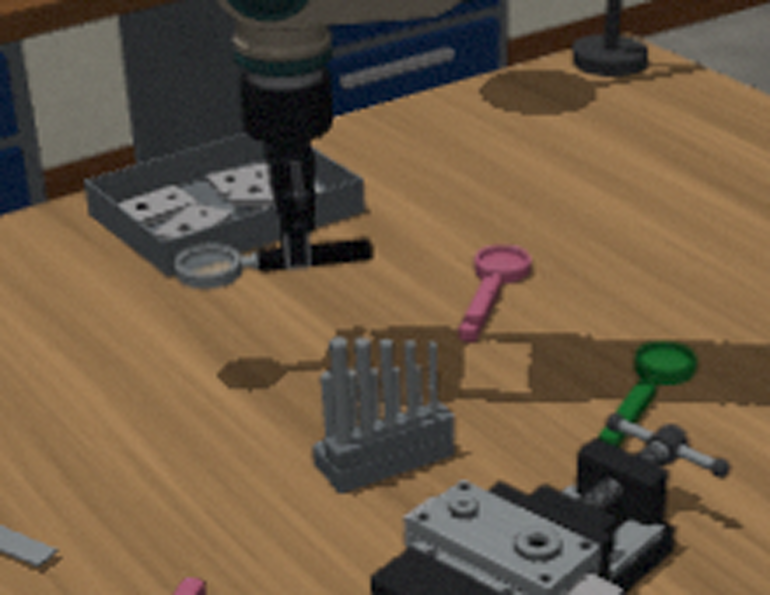

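Emit:
jog_arm([
  [1.0,0,-2,0,0],
  [1.0,0,-5,0,0],
  [1.0,0,-9,0,0],
  [1.0,0,-12,0,0],
  [1.0,0,-14.5,0,0],
  [1.0,-0.5,-15,1,0],
  [1.0,-1.3,-15,3,0],
  [1.0,-2.5,-15,6,0],
])

```text
time: 19.8
ee_pos: [0.5174, -0.322, 0.2525]
orientation: [-1.546, 0.329, -0.337]
force: [-0.2, 0.2, -1.8]
grip_width: 0.0163
```

Emit:
jog_arm([
  [1.0,-1.7,0,4,0],
  [1.0,-3.4,0,8,0],
  [1.0,-5.1,0,12,0],
  [1.0,-6.8,0,16,0],
  [1.0,-8.5,0,20,0],
  [1.0,-10.2,0,24,0],
  [1.0,-11.9,0,28,0],
  [1.0,-13,0,31,0],
])

```text
time: 20.8
ee_pos: [0.5257, 0.0163, 0.2511]
orientation: [-1.546, 0.33, -0.334]
force: [0.9, -0.5, -1.3]
grip_width: 0.0163
```

```bash
python3 - <<'E'
from h import *
s=sensors.sense(); t=np.array(s['ee_pos']);T=Rm(s['orientation']); print(t,T.round(3),s['grip_width'])
print('shift cm',(T.T@(np.array([.5277,.0763,.1254])-t)*100).round(2))
p=capture('scene'); crop(p,'s10c',100,290,240,460,3.5)
E
```

```text
[0.525654   0.01633819 0.25108317] [[ 0.912  0.003  0.411]
 [-0.411 -0.001  0.912]
 [ 0.003 -1.     0.   ]] 0.01633858578196459
shift cm [-2.31 12.56  5.55]
```

View pics/s10c.png

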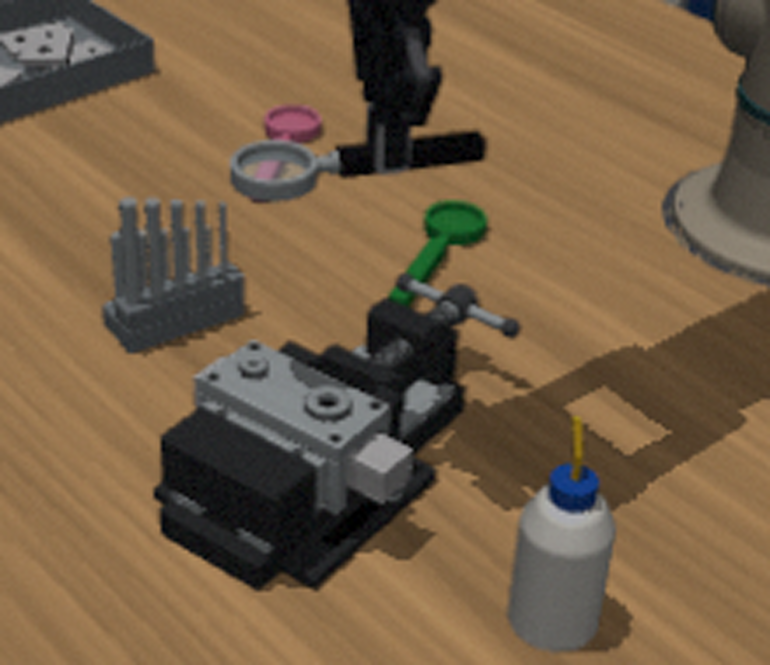

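Emit:
jog_arm([
  [1.0,-0.8,0,2,0],
  [1.0,-1.8,0,4.5,0],
  [1.0,-2.3,0.5,5.5,0],
  [1.0,-2.3,3,5.5,0],
  [1.0,-2.3,6,5.5,0],
  [1.0,-2.3,8.5,5.5,0],
  [1.0,-2.3,10,5.5,0],
  [1.0,-2.3,10.5,5.5,0],
])

```text
time: 21.85
ee_pos: [0.527, 0.0787, 0.1451]
orientation: [-1.545, 0.329, -0.331]
force: [-0.3, -0.0, -0.5]
grip_width: 0.0162
```

```bash
python3 - <<'E'
from h import *
s=sensors.sense(); t=np.array(s['ee_pos']);T=Rm(s['orientation']); print(t,T.round(3),s['grip_width'])
print('shift cm',(T.T@(np.array([.5277,.0763,.1254])-t)*100).round(2))
p=capture('scene'); crop(p,'s11c',140,260,270,400,6)
q=capture('top'); crop(q,'t11c',150,250,270,390,6)
for n,c in(('s',p),('t',q)):
  for k in ['bush_large_top','magnifier_lens']:
    print(n,k,[(round(l['p'],2),np.round(l['position'],1),atz(c,l['position'],.103 if 'b'==k[0] else t[2]+.0046).round(4)) for l in nets.landmark_of(c,k)])
E
```

```text
[0.52701851 0.07868182 0.14508372] [[ 0.913  0.001  0.409]
 [-0.409  0.001  0.913]
 [ 0.001 -1.     0.001]] 0.016171387376188562
shift cm [ 0.16  1.97 -0.19]
s bush_large_top [(0.46, array([213. , 333.2]), array([0.5929, 0.0441, 0.103 ])), (0.19, array([239.3, 321.6]), array([0.6735, 0.1022, 0.103 ]))]
s magnifier_lens [(0.72, array([202.5, 330.7]), array([0.6111, 0.0557, 0.1497])), (0.72, array([263.2, 210.8]), array([0.9229, 0.0677, 0.1497])), (0.69, array([131.5, 322.4]), array([ 0.4129, -0.2287,  0.1497]))]
t bush_large_top []
t magnifier_lens [(0.76, array([292.1, 380.5]), array([ 0.2698, -0.1655,  0.1497])), (0.72, array([124.5, 347.7]), array([ 0.8107, -0.0692,  0.1497])), (0.66, array([296.8, 446.8]), array([ 0.2527, -0.3735,  0.1497]))]
```

View pics/s11c.png

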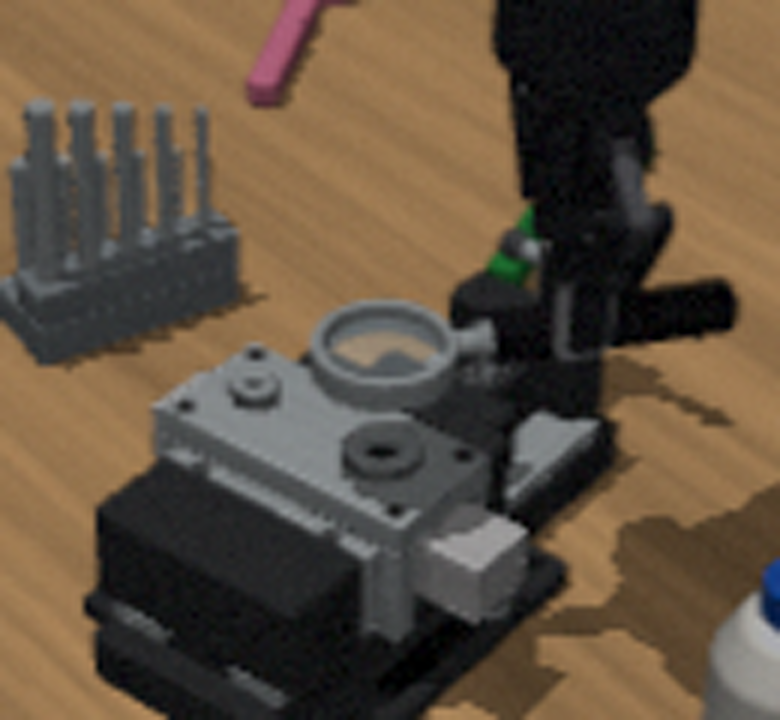

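View pics/t11c.png

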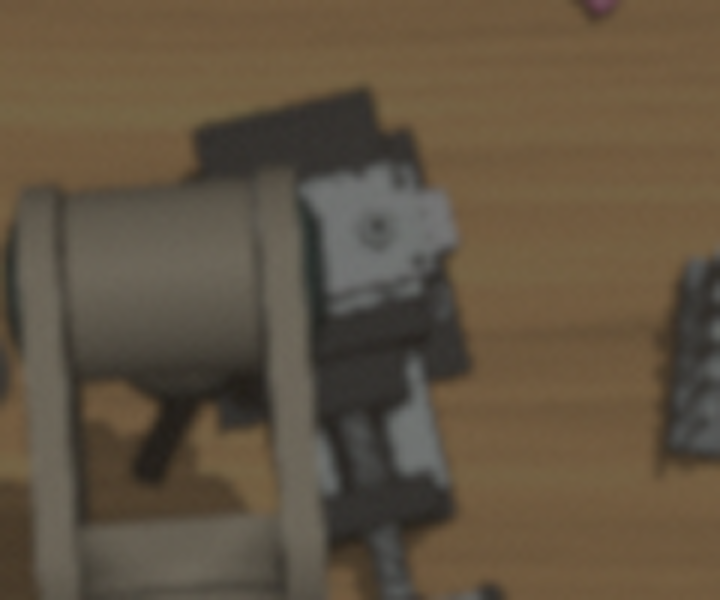

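```bash
python3 - <<'E'
from h import *
p=capture('scene')
s=sensors.sense(); t=np.array(s['ee_pos']);T=Rm(s['orientation'])
f=lambda X:((proj(p,X)-[140,270])*6)[::-1].round(1)
ex=t+.075*T[:,0]+.0004*T[:,2]+[0,0,.0046]; print('expected lens',ex.round(4),f(ex))
a=np.linspace(0,2*np.pi,90); 
for dz in (.007,-.007):
  c=np.array([f(ex+[.029*np.cos(x),.029*np.sin(x),dz]) for x in a]); print(dz,c.min(0),c.max(0))
print('bush',f([.596,.0455,.103]))
print('handle far end',f(t-.015*T[:,0]-.0515*T[:,0]+[0,0,.0046]))
im=p['color'][:,:,::-1].copy(); im=cv2.resize(im[140:260,270:400],None,fx=6,fy=6,interpolation=2)
for r,dz in((.029,.007),(.029,-.007),(.024,.007)):
  c=np.array([f(ex+[r*np.cos(x),r*np.sin(x),dz]) for x in a]).round().astype(int); cv2.polylines(im,[c],True,(0,0,255),1)
for X in [[.596,.0455,.103]]:
  c=np.array([f(np.array(X)+[.016*np.cos(x),.016*np.sin(x),0]) for x in a]).round().astype(int); cv2.polylines(im,[c],True,(0,255,0),1)
for sg in(1,-1):
  A=[f(t+T[:,0]*x+[0,0,.0046+.009*sg]).astype(int) for x in(-.07,.033)]; cv2.line(im,tuple(map(int,A[0])),tuple(map(int,A[1])),(255,255,0),1)
cv2.imwrite('pics/ov1.png',im)
E
```

```text
expected lens [0.5965 0.0487 0.1518] [382.1 348.3]
0.007 [307.6 290.6] [457.5 378.8]
-0.007 [307.3 319.4] [456.1 408.2]
bush [375.3 442.6]
handle far end [723.5 300.7]
```

View pics/ov1.png

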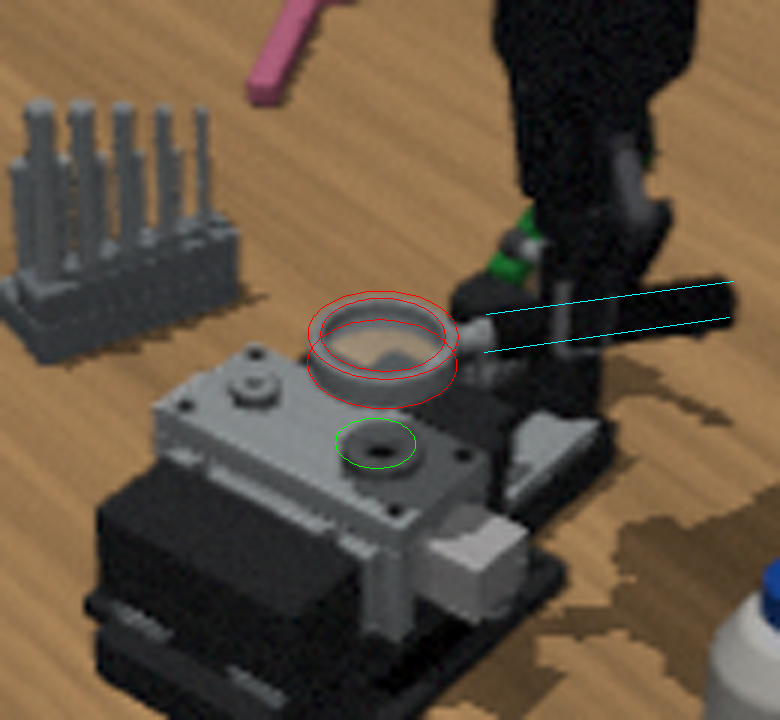

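```bash
python3 - <<'E'
from h import *
for i in range(3):
    capture('scene'); s=sensors.sense(); print(np.round(s['ee_pos'],4),Rm(s['orientation'])[2].round(4),s['time'],s['dq'].round(3))
E
```

```text
[0.5278 0.079  0.1468] [ 0.0031 -1.      0.0025] 22.25 [-0.001  0.003  0.003 -0.001 -0.001 -0.001]
[0.5277 0.079  0.1466] [ 0.0028 -1.      0.0024] 22.3 [-0.     0.001  0.005 -0.001 -0.001 -0.001]
[0.5277 0.079  0.1465] [ 0.0026 -1.      0.0022] 22.35 [-0.     0.002  0.003  0.    -0.    -0.   ]
```

Emit:
jog_arm([
  [1.0,0.1,0.2,-0.2,0],
  [1.0,0.1,0.6,-0.2,0],
  [1.0,0.1,1,-0.2,0],
  [1.0,0.1,1.4,-0.2,0],
  [1.0,0.1,1.7,-0.2,0],
  [1.0,0.1,1.9,-0.2,0],
  [1.0,0.1,2,-0.2,0],
  [1.0,0.1,2,-0.2,0],
])

```text
time: 23.35
ee_pos: [0.5279, 0.0767, 0.1265]
orientation: [-1.544, 0.327, -0.332]
force: [-0.8, 0.3, -1.4]
grip_width: 0.0166
```

Emit:
jog_arm([
  [1.0,0,0,0,0],
  [1.0,0,0,0,0],
  [1.0,0,0,0,0],
  [1.0,0,0,0,0],
  [1.0,0,0,0,0],
  [1.0,0,0,0,0],
  [1.0,0,0,0,0],
  [1.0,0,0,0,0],
])

```text
time: 24.35
ee_pos: [0.5279, 0.0767, 0.1265]
orientation: [-1.544, 0.327, -0.332]
force: [0.4, 0.9, 0.7]
grip_width: 0.0163
```

```bash
cat > ov.py <<'E'
from h import *
import sys
p=capture('scene'); np.save('/tmp/p.npy',p,allow_pickle=True)
s=sensors.sense(); t=np.array(s['ee_pos']);T=Rm(s['orientation']); print(t.round(4),T[2].round(4),s['grip_width'],s['force'].round(2),s['dq'].round(3))
S=8
f=lambda X:((proj(p,X)-[170,300])*S)[::-1]
ex=t+.075*T[:,0]+.0004*T[:,2]+[0,0,.0046]; print('lens exp',ex.round(4))
im=p['color'][:,:,::-1].copy(); im=cv2.resize(im[170:240,300:400],None,fx=S,fy=S,interpolation=2)
cv2.imwrite('pics/'+sys.argv[1]+'raw.png',im)
a=np.linspace(0,2*np.pi,90)
for r,dz in((.029,.007),(.029,-.007),(.024,.007)):
  c=np.array([f(ex+r*np.cos(x)*T[:,0]+r*np.sin(x)*T[:,2]+[0,0,dz]) for x in a]).round().astype(int); cv2.polylines(im,[c],True,(0,0,255),1)
for z in (.103,.095):
  c=np.array([f(np.array([.596,.0455,z])+[.016*np.cos(x),.016*np.sin(x),0]) for x in a]).round().astype(int); cv2.polylines(im,[c],True,(0,255,0),1)
cv2.imwrite('pics/'+sys.argv[1]+'.png',im)
E
python3 ov.py ov2
```

```text
[0.5279 0.0767 0.1265] [ 0.0027 -1.      0.0023] 0.016190862780382165 [-0.49 -0.02 -1.  ] [-0.     0.     0.001 -0.001  0.    -0.001]
lens exp [0.5965 0.0465 0.1313]
```

View pics/ov2raw.png

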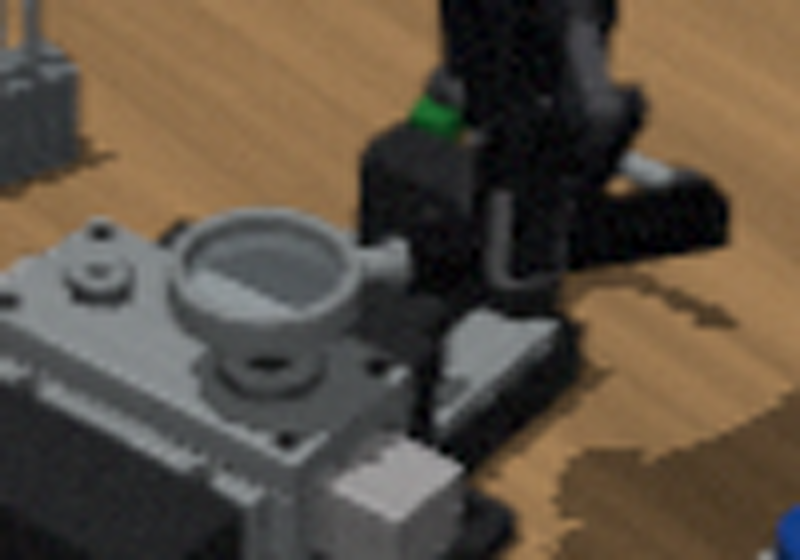

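View pics/ov2.png

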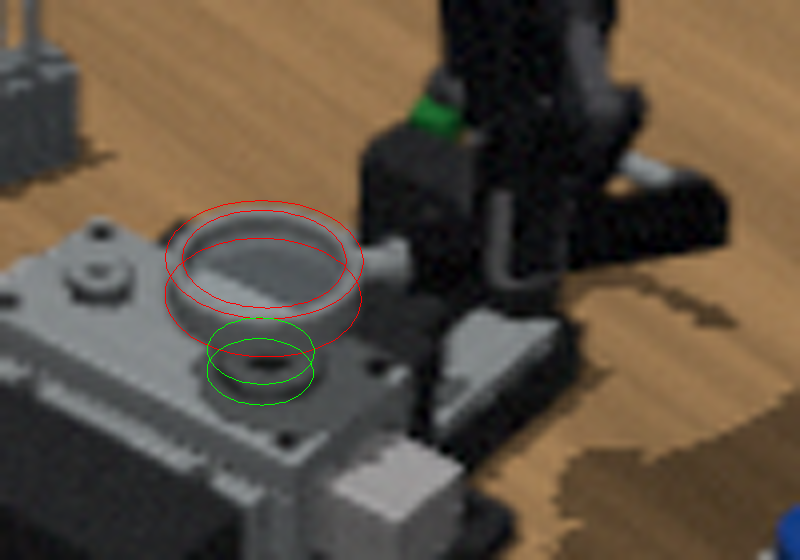

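```bash
cat > fit.py <<'E'
from h import *
p=np.load('/tmp/p.npy',allow_pickle=True).item()
s=sensors.sense(); t=np.array(s['ee_pos']);T=Rm(s['orientation'])
S=14; o=[185,315]
f=lambda X:((proj(p,X)-o)*S)[::-1]
ex=t+.075*T[:,0]+.0004*T[:,2]+[0,0,.0046]
base=cv2.resize(p['color'][185:227,315:360,::-1],None,fx=S,fy=S,interpolation=2)
base=cv2.convertScaleAbs(base,alpha=1.5)
a=np.linspace(0,2*np.pi,120)
def draw(im,C,r,col,sh):
  c=np.array([f(C+[r*np.cos(x),r*np.sin(x),0])+np.array(sh)*S for x in a]).round().astype(int); cv2.polylines(im,[c],True,col,1)
import sys
v=list(map(float,sys.argv[1:5]))
im=base.copy()
for r,dz in((.029,.007),(.029,-.007),(.024,.007)): draw(im,ex+[0,0,dz],r,(0,0,255),v[:2])
for r,z in((.016,.103),(.0075,.103),(.016,.095)): draw(im,np.array([.596,.0455,z]),r,(0,255,0),v[2:])
cv2.imwrite('pics/'+sys.argv[5]+'.png',im); cv2.imwrite('pics/base.png',base)
E
python3 fit.py 0.6 0.2 0.9 1.3 ft1
```

```text
(no output)
```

View pics/ft1.png

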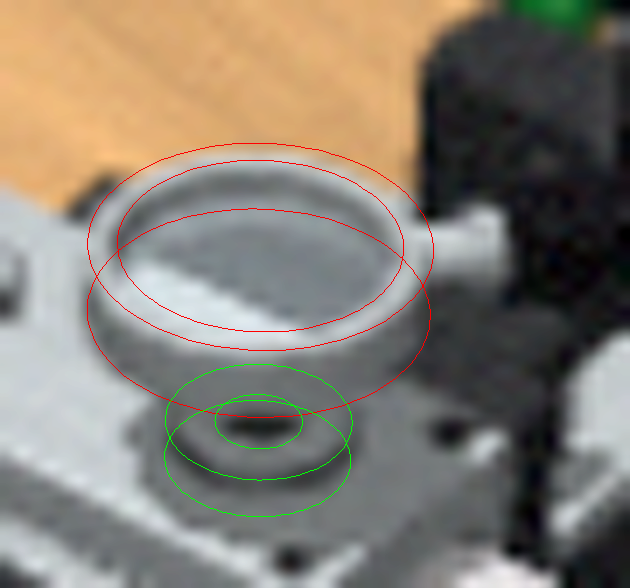

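View pics/base.png

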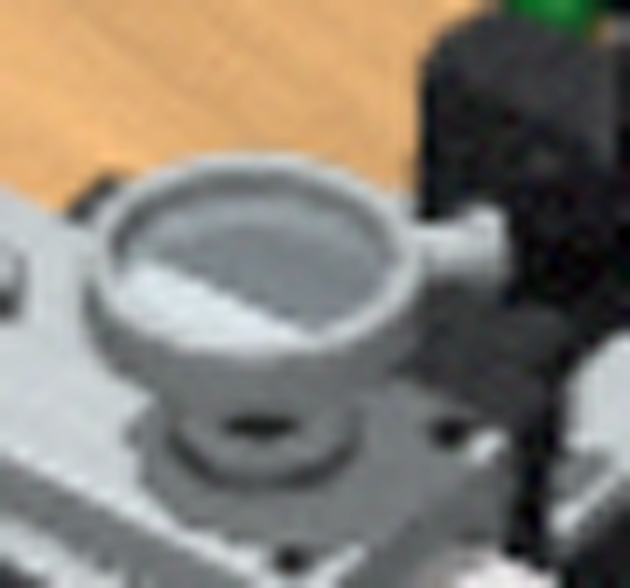

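```bash
python3 - <<'E'
from h import *
p=capture('scene'); save(p,'fin'); crop(p,'finc',120,340,180,500,2.4)
s=sensors.sense(); print(s['ee_pos'],s['grip_width'],s['force'],s['time'])
E
```

```text
[0.5278469  0.0767561  0.12649498] 0.01631913883487766 [ 0.04813932 -0.54117687 -1.18529485] 24.45
```

View pics/finc.png

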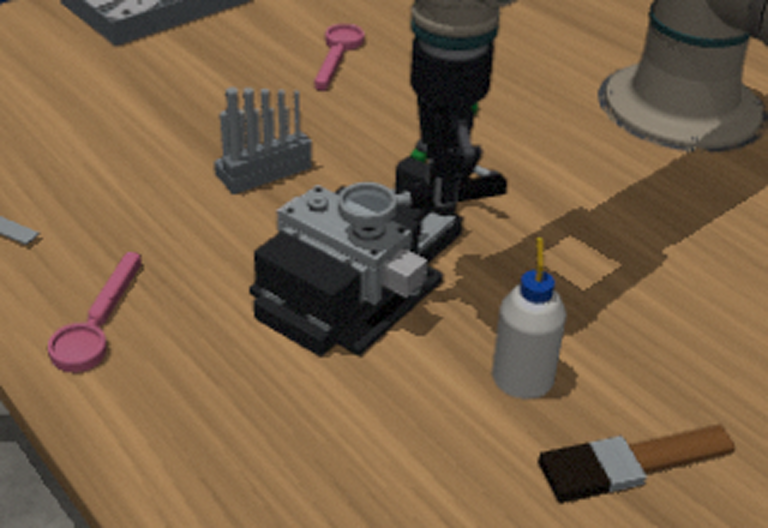

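The picture shows the lens over the large bush, around crop pixel (370,203). The drill stand, oil bottle and brush haven't moved, and the arm is steady, so I'm handing in.

```bash
python3 -c "
from cell import job_done; print(job_done())"
```

```text
the job is handed in; nothing more can be done
None
```

Both bushes are pressed home, and the arm is holding the black-handled magnifier level and still over the large bush. I handed the job in at about 24.5 s.

- **Bushes:** I pressed each one to about 13–14 N. The fingertips stopped at 103.0 mm on the small bush and 102.8 mm on the large one, which matches the 103 mm given for fully home. A later picture also showed both heads seated.
- **Magnifier:** It is gripped by its handle at 60 N and was carried over the bench at about 0.25 m. By calculation the lens is about 1 mm off the bush centre, with the rim about 21 mm above the head. The tool tilt is under 0.3°, and the joint speeds and contact forces are near zero.
- **Bystanders:** The drill stand, oil bottle, brush and look-alikes look undisturbed in the last picture.
- **Checks that disagreed or were limited:**
  - The scene camera showed both lens and bush shifted about 1 pixel (roughly 2 mm) from the calculated positions. The shift was much the same for both, so the centring should hold to about 1–2 mm.
  - The arm blocked the top camera, so I had no direct view down through the lens.
  - The rim height assumes the lens was 9 mm above the bench when it lay flat. If it was 7 mm, the gap is about 19 mm instead.

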